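# Lever the rinse box open and hold its lid

## Task

The spring lid of the bolted-down nozzle rinse box has snapped shut: take the flat screwdriver by its handle, put the blade into the pry slot in the box's front and lever the lid up off its catches without touching the lid by hand. Then hold the lid still with the screwdriver at 45 degrees from shut, the blade touching nothing but the lid, so that I can take the nozzles out; finish while holding it so, because the lid springs shut if let go, and leave the other things on the bench where they lie.

Things in the scene. Friction and masses are not known exactly. Their poses are not given: they have to be found in the camera images.
- tin_opener: Flat screwdriver, thick handle, thin straight steel blade, 201 mm long, 120 g, lying on the bench. Origin under the middle of its length, at its underside. Long axis = own y, z = +14 mm: handle (28 mm thick) from y = +6 to +100 mm, round blade (7 mm thick) on to its tip at y = -90 mm. Balances at y = +46 mm.
- rinse_box: Grey steel box with hinged lid, bolted down: 110 mm deep (x), 160 wide (y), 70 high to the lid's underside, walls 4. Origin: centre of its underside on the bench; +x points to the hinge at the back, the front face (x = -55 mm) looks to the robot. Inside free, but for nozzles on the floor up to 25 mm high and catches by the front wall, 55 mm left and right of the middle.
- rinse_shell: The walls and floor of that box, same origin and axes as rinse_box.
- lid_plate: The lid of the box, a flat plate 4 mm thick, 162 mm wide, that overhangs the front face by 5 mm. Origin on the hinge axis at the middle of the box's back, level with the lid's underside; shut, the plate runs along its own -x to x = -115 mm, underside at z = 0. It turns with the lid.
- pry_slot (a point): Centre of the pry slot in the front face of the box: an open notch 60 mm wide and 16 mm high in the top of the front wall, from 54 mm to 70 mm above the bench, closed above by the lid only; at x = -55 mm, y = 0, z = 62 mm of the box.
- lid_hinge (a point): Middle of the hinge axis, at x = +55 mm, y = 0, z = 70 mm of the box. The axis runs along the box's y.
- rinse_lid (a joint): Angle of the lid in rad: 0 shut, grows as the front edge rises, stop at 1.9. Two spring catches hold it shut: about 2.5 N upward under the front part of the lid frees it within the first 0.1 rad. A spring and the lid's weight pull it shut from any angle; holding it at 0.785 takes about 1 N near the front edge.
- flat_brush: Flat paint brush with a wooden handle, 178 x 40 x 12 mm, a bystander lying loose. Origin under its middle.
- marker_b: Thin white marker pen with a cap, 137 mm long, 15 mm thick, a bystander lying loose. Origin under its middle.
- calculator: Pocket calculator, 122 x 70 x 15 mm, a bystander lying loose. Origin under its middle.
- mouse: Black computer mouse, 103 x 62 x 32 mm, a bystander lying loose. Origin under its middle.

How it is judged:
By the outcome, as a careful person would: the job done as asked, in the order asked, and still so for the second after the job is handed in, while the arm keeps its last pose, push and grip.
It also fails if it takes over 51 s, if anything falls off the work surface, if the arm or the gripper's body presses on something with over 40 N, if the wrist force passes 120 N, or if a joint passes its speed limit or range.

## Robot

A 7-joint arm with a two-finger parallel gripper is mounted at the origin on a cart in front of the work surface, level with it; the furniture and walls round the work are solid. World frame = base frame: x ahead of the robot, y to its left, z up, the work surface at z = 0. Lengths are in m, angles in rad, forces in N, time in s.
With the tool pointing down it reaches from about 0.4 to 0.875 m from the base axis. Payload 6.5 kg.
Tool frame: the origin (TCP) lies between the finger pads; the fingertips stand robot.tip_extent ahead of it and the grasp point (between the pads) lies 3 mm ahead of it (robot.tip_extent is the distance from the TCP to the fingertips, in m); z points along the fingers, y is the direction in which the jaws open and shut (so a half turn about z gives the same grasp; the last joint's range is limited). The gripper opens to 85 mm and grips with 20 to 120 N. Pads are 22 mm wide; open, the fingers measure 114 mm over their backs; the gripper's body (76 mm by 85 mm) begins 54 mm behind the grasp point. The pads swing forward as they close: fully open they stand 13 mm farther back than shut.
Start: joints at [-1.325, 0.536, -0.004, 1.538, 0.003, 1.067, -0.071], TCP at [0.199, 0.619, 0.253] pointing down, gripper open.
Joint ranges: [-2.7, 2.7], [-0.37, 2.16], [-1.27, 1.26], [0.24, 2.4], [-1.31, 4.45], [0.19, 1.91], [-2.76, 2.76]. Speed limits (rad/s): [2.39, 2.39, 3.14, 3.14, 3.14, 3.14, 3.14].

## Interface

Orientations are given as a unit quaternion [x, y, z, w].
In Python, from workcell import robot gives the robot as it stands.
- The arm moves only by the tool jog_arm, never from a script. Its arguments are lists of equal length, an entry for each row: "travel": the shift along the world's x, y, z in cm, a list of three; "yaw": the turn about the world's z in degrees. In form: {"travel": [[tx, ty, tz], ...], "yaw": [yaw, ...]}. A call has 1 to 5 rows; each row is the pose to reach, as a shift and turn from the pose commanded when the call began; what a row does not reach only later rows make up. A row lasts 1/8 s, in which the tool goes at most 62.5 mm and 10.7 degrees, less where a joint would pass 70% of its speed; a pose out of reach is approached as far as the arm can. A call with a gripper value outside its range is refused whole. "jaw" is the closure, from -1 (fully open) to 1 (shut), set as the call begins (left out, the last holds). The fingers move at their own pace and stop on an object; the grip force is fixed at half the most. Time passes only in rows, so rows that repeat a pose let the fingers close. It gives the time, the measured TCP pose, the force and the opening at its end, in the units of the state.
- robot.sense(): the state, without advancing time (a new reading comes with each control period).
- robot.read_camera(name): name is "scene" or "top"; returns the picture (400x640x3 uint8, red, green, blue); there is no depth.
- robot.camera_info(name): a dict with "fx", "fy", "cx", "cy" (pixels), "origin" and "rotation" of the camera in the world. Camera axes: x right, y down, z forward; pixel columns grow to the right and rows downward; lengths in m; the calibration is good to about 2 mm. A picture is of the moment at which its call begins. camera_info takes no time and is no camera call.
- robot.hand_in(): hands the job in, once; it reports no verdict.
The state is a dict: "t": time; "joint_positions": joint angles; "joint_velocities": joint speeds; "joint_torque": joint torques, N m; "ee_pos": TCP position; "tcp_rot": TCP orientation; "ft_force": force on the tool from outside, world axes, zero at the start; "wrist_torque": the same for the moment, N m; "width": finger opening in m.
Only numpy, scipy, OpenCV 4.12 (cv2) and the standard library are available. Lean on these libraries where they do the work, as an engineer would, in place of code of your own. Each camera call takes 0.05 s, during which the arm holds its last target. There are 200 camera calls.

## Working session

There is one attempt and no reset: what is moved stays moved. The work goes in short steps, Python scripts to look and compute and a tool call to move; the robot and the scene stay as the last step left them, time stands still between calls to the robot, and variables do not carry over. Pictures are saved under pics/ and viewed, about 8 in all and at most 12, crops included, and the job is handed in when it is done.

Besides the shell and the picture viewer there is one more tool, called after "Request:" as a command line: name --pt "numbers of a row" for each row, then --argument value for the rest. jog_arm: Moves the arm, as the interface text tells. Its arguments: {"type":"object","properties":{"travel":{"type":"array","items":{"type":"array","items":{"type":"number"}}},"yaw":{"type":"array","items":{"type":"number"}},"jaw":{"type":"number"}},"required":["travel","yaw"]}

```bash
mkdir -p pics; python3 - <<'E'
from workcell import robot
import cv2
for n in("scene","top"):
    im=robot.read_camera(n); cv2.imwrite(f"pics/{n}0.png",im[:,:,::-1]); print(n,robot.camera_info(n))
print(robot.sense(),robot.tip_extent)
E
```

```text
scene {'fx': 496.29319076221554, 'fy': 496.29319076221554, 'cx': 319.70246370488394, 'cy': 192.53942166117207, 'origin': array([-0.02441516, -0.65395518,  0.9149193 ]), 'rotation': array([ 0.8531686 , -0.3356539 ,  0.14368483, -0.3725513 ])}
top {'fx': 392.7886275341754, 'fy': 392.7886275341754, 'cx': 315.18545565624635, 'cy': 199.46749245754128, 'origin': array([0.50358304, 0.00908259, 0.94003533]), 'rotation': array([-0.69732637,  0.71531314, -0.02916916,  0.03481674])}
{'t': 0.1, 'joint_positions': array([-1.3252199 ,  0.53708953, -0.00444994,  1.53878698,  0.00260731,
        1.0672757 , -0.07119719]), 'joint_velocities': array([ 0.00036309, -0.0014286 ,  0.00085854, -0.00265577,  0.0015834 ,
       -0.00129079, -0.00182707]), 'joint_torque': array([ 2.72019213e-03, -5.84566677e+01,  1.05190549e+00, -2.59776396e+01,
        1.26878152e-02,  4.53952787e-03, -2.10139251e-05]), 'ee_pos': array([0.19922975, 0.61815235, 0.25249619]), 'tcp_rot': array([ 1.55214182e-01,  9.87880536e-01, -7.74315273e-04, -6.31904658e-05]), 'ft_force': array([-1.29874949, -0.05949112, -0.11980255]), 'wrist_torque': array([ 0.01534904,  0.07455005, -0.06544331]), 'width': 0.08539279309717684} 0.022
```

View pics/scene0.png

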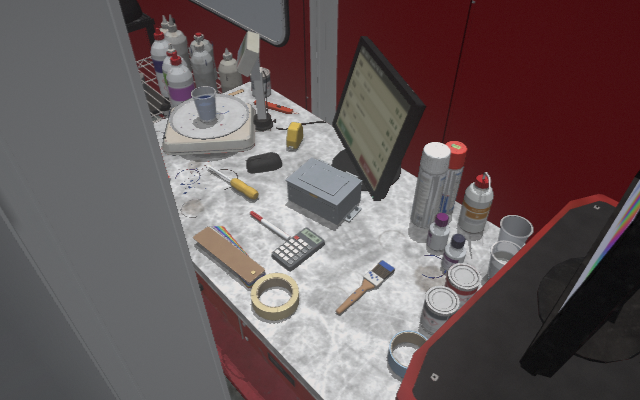

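View pics/top0.png

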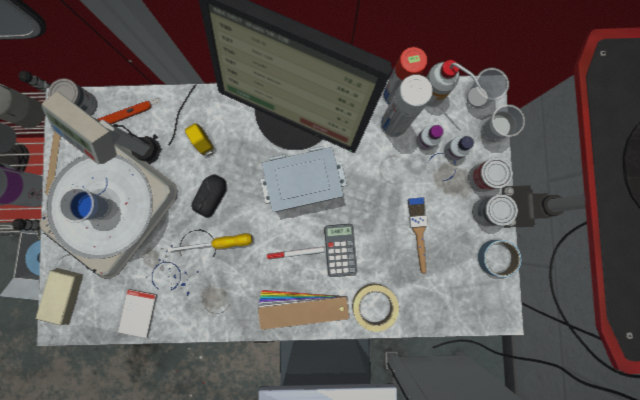

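The scene view shows the box near (325,190) and the screwdriver running from its handle at (245,188) to its tip near (207,168). In the top view the box lid is at about (303,180), the yellow handle at (232,241) and the blade tip near (175,248).

```bash
cat > h.py <<'E'
import numpy as np,cv2
from scipy.spatial.transform import Rotation as R
from workcell import robot
def ray(n,u,v):
    c=robot.camera_info(n); d=R.from_quat(c["rotation"]).apply([(u-c["cx"])/c["fx"],(v-c["cy"])/c["fy"],1]); return np.array(c["origin"]),d
def onz(n,u,v,z):
    o,d=ray(n,u,v); return o+d*(z-o[2])/d[2]
def proj(n,p):
    c=robot.camera_info(n); q=R.from_quat(c["rotation"]).inv().apply(np.array(p)-c["origin"]); return np.array([c["cx"]+c["fx"]*q[0]/q[2],c["cy"]+c["fy"]*q[1]/q[2]])
def cross(a,b):
    (o,d),(p,e)=a,b; d=d/np.linalg.norm(d);e=e/np.linalg.norm(e)
    s,t=np.linalg.lstsq(np.c_[d,-e],p-o,rcond=None)[0]; return (o+d*s+p+e*t)/2,np.linalg.norm(o+d*s-p-e*t)
E
python3 - <<'E'
from h import *
T=cv2.imread("pics/top0.png");S=cv2.imread("pics/scene0.png")
cen={}
for n,I,(x0,y0,x1,y1) in(("top",T,(200,220,262,262)),("scene",S,(205,160,265,205))):
    h=cv2.cvtColor(I,cv2.COLOR_BGR2HSV); m=cv2.inRange(h,(15,120,80),(35,255,255)); k=np.zeros_like(m);k[y0:y1,x0:x1]=255;m&=k
    p=np.argwhere(m)[:,::-1].astype(float); (c,ev,_)=cv2.PCACompute2(p,None); pr=(p-c)@ev[0]
    cen[n]=c[0]; a=c[0]+ev[0]*pr.min();b=c[0]+ev[0]*pr.max(); print(n,len(p),c,ev[0],a,b,onz(n,*a,.014),onz(n,*b,.014),onz(n,*c[0],.014))
print(cross(ray("top",*cen["top"]),ray("scene",*cen["scene"])))
a=cv2.resize(T[130:270,160:360],None,fx=4,fy=4,interpolation=cv2.INTER_CUBIC); cv2.imwrite("pics/c1.png",a)
b=cv2.resize(S[145:245,190:390],None,fx=4,fy=4,interpolation=cv2.INTER_CUBIC); cv2.imwrite("pics/c2.png",b)
E
```

```text
top 429 [[231.71095571 240.95804196]] [ 0.9903671  -0.13846663] [211.8236333  243.73855682] [251.17294837 238.23699391] [0.48962313 0.26077468 0.014     ] [0.50017295 0.16809752 0.014     ] [0.49495414 0.2139433  0.014     ]
scene 217 [[243.44239631 187.42857143]] [0.8569454 0.5154072] [231.46591052 180.22535059] [255.41758558 194.63101247] [0.48781867 0.26105904 0.014     ] [0.5005484  0.17003759 0.014     ] [0.49428552 0.21481906 0.014     ]
(array([0.49454452, 0.2142417 , 0.01418808]), np.float64(0.0010561614479525474))
```

View pics/c1.png

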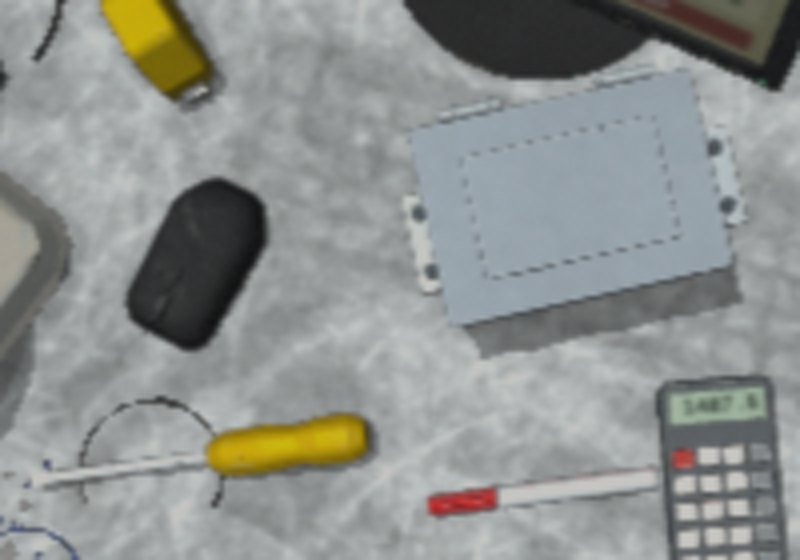

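View pics/c2.png

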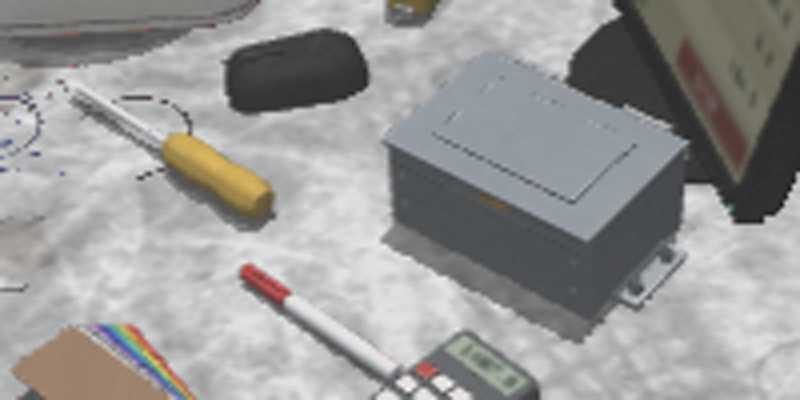

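The top crop gives lid corners at about (463,324), (735,267), (690,70) and (410,130). The screwdriver tip is at about (40,481). The scene crop shows the same lid corners at (385,145), (590,240), (688,145) and (500,52).

```bash
python3 - <<'E'
from h import *
t=[(463,324),(735,267),(690,70),(410,130)]; s=[(385,144),(590,241),(688,145),(498,53)]
P=[]
for a,b in zip(t,s):
    a=(a[0]/4+160-.4,a[1]/4+130-.4); b=(b[0]/4+190-.4,b[1]/4+145-.4)
    p=onz("top",*a,.074);P.append(p); print(p.round(4),onz("scene",*b,.074).round(4),np.round(cross(ray("top",*a),ray("scene",*b))[0],4))
P=np.array(P)
print("w",np.linalg.norm(P[0]-P[1]),np.linalg.norm(P[3]-P[2]),"d",np.linalg.norm(P[0]-P[3]),np.linalg.norm(P[1]-P[2]))
for u,v in((P[1],P[0]),(P[2],P[3])):
    e=u-v;print("ang of box -y edge minus -90:",np.degrees(np.arctan2(e[1],e[0]))+90)
for u,v in((P[0],P[3]),(P[1],P[2])):
    e=v-u;print("x ang",np.degrees(np.arctan2(e[1],e[0])))
print("tip",onz("top",40/4+160,481/4+130,.014))
print("tcp yaw",R.from_quat(robot.sense()["tcp_rot"]).as_matrix().round(3))
E
```

```text
[0.5599 0.1037 0.074 ] [0.5544 0.1038 0.074 ] [0.5584 0.1054 0.0707]
[ 0.5876 -0.0475  0.074 ] [ 0.588  -0.0491  0.074 ] [ 0.5882 -0.048   0.0729]
[ 0.6991 -0.0258  0.074 ] [ 0.6948 -0.0292  0.074 ] [ 0.6997 -0.0256  0.0689]
[0.6692 0.1316 0.074 ] [0.6692 0.1226 0.074 ] [0.6728 0.1309 0.0668]
w 0.15368175175278329 0.16019750146041112 d 0.11287208961740139 0.11355025984284048
ang of box -y edge minus -90: 10.397670047611484
ang of box -y edge minus -90: 10.732559687015893
x ang 14.321853991096257
x ang 11.00900971640064
tip [0.47686992 0.35919557 0.014     ]
tcp yaw [[-0.952  0.307 -0.   ]
 [ 0.307  0.952 -0.002]
 [-0.    -0.002 -1.   ]]
```

Request:
jog_arm --pt "3.5 -4.5 0" --pt "7 -9 0" --pt "10.5 -13.5 0" --pt "14 -18 0" --pt "17.5 -22.5 0" --yaw '[-8,-16,-24,-32,-40]' --jaw -0.2

```text
t: 0.72
ee_pos: [0.3752, 0.3919, 0.2531]
tcp_rot: [0.486, 0.874, -0.0, -0.0]
ft_force: [1.5, 0.1, 0.5]
width: 0.0513
```

Request:
jog_arm --pt "4 -5.1 -2" --pt "8 -10.2 -5" --pt "11.8 -15.3 -9" --pt "11.8 -15.3 -12" --pt "11.8 -15.3 -12" --yaw '[-8,-16,-24,-25.6,-25.6]'

```text
t: 1.35
ee_pos: [0.4911, 0.2374, 0.1305]
tcp_rot: [0.667, 0.745, -0.003, -0.0]
ft_force: [-0.7, 0.5, 0.3]
width: 0.0513
```

```bash
python3 - <<'E'
from h import *
s=robot.sense(); m=R.from_quat(s["tcp_rot"]).as_matrix()
print(s["ee_pos"],s["width"],np.degrees(np.arctan2(m[1,1],m[0,1])),m[:,2],s["ft_force"],s["joint_positions"])
E
```

```text
[0.49111001 0.23742419 0.13049707] 0.05129735546724606 6.326837309512159 [-0.00515494 -0.00451417 -0.99997652] [-0.74757032  0.455924    0.33538298] [-0.77040459  0.54972926  0.30943508  1.9167568  -0.24200847  0.71793986
 -0.20894405]
```

Request:
jog_arm --pt "0.1 0.3 -4" --pt "0.1 0.3 -7" --pt "0.1 0.3 -9" --pt "0.1 0.3 -10.4" --pt "0.1 0.3 -10.4" --yaw '[0,0,0,0,0]'

```text
t: 1.98
ee_pos: [0.4931, 0.2439, 0.0291]
tcp_rot: [0.665, 0.746, -0.0, -0.0]
ft_force: [-0.4, -0.6, 0.4]
width: 0.0512
```

Request:
jog_arm --pt "0 0 0" --pt "0 0 0" --pt "0 0 0" --pt "0 0 0" --pt "0 0 0" --yaw '[0,0,0,0,0]' --jaw 1

```text
t: 2.6
ee_pos: [0.494, 0.244, 0.0304]
tcp_rot: [0.666, 0.746, 0.001, 0.0]
ft_force: [-1.8, 0.1, 7.2]
width: 0.025
```

Request:
jog_arm --pt "0 0 1" --pt "0 0 3" --pt "0 0 6" --pt "0 0 10" --pt "0 0 10" --yaw '[0,0,0,0,0]'

```text
t: 3.22
ee_pos: [0.4957, 0.2447, 0.1334]
tcp_rot: [0.666, 0.746, 0.003, 0.001]
ft_force: [0.1, 0.8, -1.6]
width: 0.025
```

```bash
python3 - <<'E'
from h import *
s=robot.sense();print(s["ee_pos"],s["ft_force"],s["width"])
T=robot.read_camera("top")[:,:,::-1];S=robot.read_camera("scene")[:,:,::-1]
a=cv2.resize(T[160:300,120:290],None,fx=3,fy=3);b=cv2.resize(S[60:220,170:330],None,fx=3,fy=3)
b=cv2.resize(b,None,fx=a.shape[0]/b.shape[0],fy=a.shape[0]/b.shape[0]);o=np.hstack([a,b])
f=min(1,800/o.shape[1]);print(o.shape,a.shape);cv2.imwrite("pics/g1.png",cv2.resize(o[:,:800] if 0 else o,None,fx=f,fy=f))
cv2.imwrite("pics/top1.png",T);cv2.imwrite("pics/scene1.png",S)
E
```

```text
[0.49570301 0.24468077 0.13335256] [ 0.07849981  0.78364769 -1.55406903] 0.024997778512678627
(420, 930, 3) (420, 510, 3)
```

View pics/g1.png

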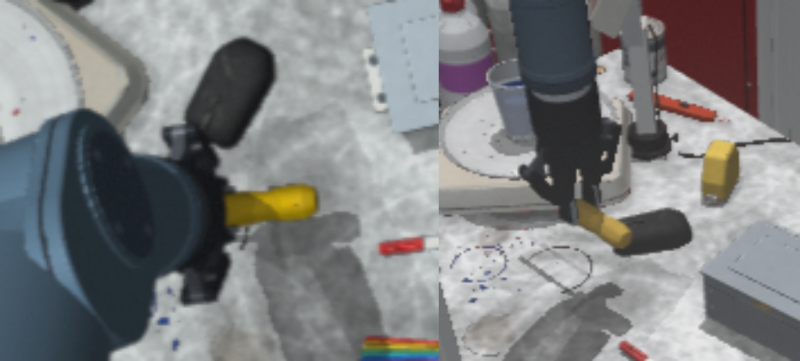

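The screwdriver is held near the front of its handle: the handle sticks out to the right at (270,205) in the top crop, and the scene crop shows its butt at (630,238). Next I swing it to face the slot.

Request:
jog_arm --pt "-1.2 -2 0" --pt "-2.5 -6 0" --pt "-3.5 -10 0" --pt "-5 -14 0" --pt "-6 -18 0" --yaw '[-9,-18,-27,-36,-45]'

```text
t: 3.95
ee_pos: [0.4318, 0.0623, 0.1286]
tcp_rot: [0.902, 0.432, -0.001, -0.0]
ft_force: [0.5, -0.2, -1.6]
width: 0.0251
```

Request:
jog_arm --pt "-0.3 -3 0" --pt "-0.3 -6.4 0" --pt "-0.3 -6.4 0" --pt "-0.3 -6.4 0" --pt "-0.3 -6.4 0" --yaw '[-9,-18,-27,-36,-40.5]'

```text
t: 4.58
ee_pos: [0.4295, -0.0005, 0.1286]
tcp_rot: [0.996, 0.094, -0.001, 0.0]
ft_force: [-0.5, -0.7, -2.2]
width: 0.025
```

```bash
python3 - <<'E'
from h import *
s=robot.sense(); m=R.from_quat(s["tcp_rot"]).as_matrix()
print(s["ee_pos"],s["width"],np.degrees(np.arctan2(m[1,1],m[0,1])),m[:,2],s["ft_force"],s["joint_positions"])
T=robot.read_camera("top")[:,:,::-1];S=robot.read_camera("scene")[:,:,::-1]
cv2.imwrite("pics/top2.png",T);cv2.imwrite("pics/scene2.png",S)
a=cv2.resize(T[150:270,250:380],None,fx=3,fy=3,interpolation=2);b=cv2.resize(S[130:250,220:356],None,fx=3,fy=3,interpolation=2)
cv2.imwrite("pics/g2.png",np.hstack([a,b]));print(a.shape,b.shape)
E
```

```text
[ 0.42953793 -0.00051933  0.12863639] 0.024981425015530922 -79.17178536946304 [-1.89421825e-03 -7.46748422e-04 -9.99997927e-01] [-0.45424852 -0.65852978 -2.21576259] [-0.69380513  0.47290625  0.72623872  2.22192702 -0.54003148  0.6273071
 -0.95411973]
(360, 390, 3) (360, 408, 3)
```

View pics/g2.png

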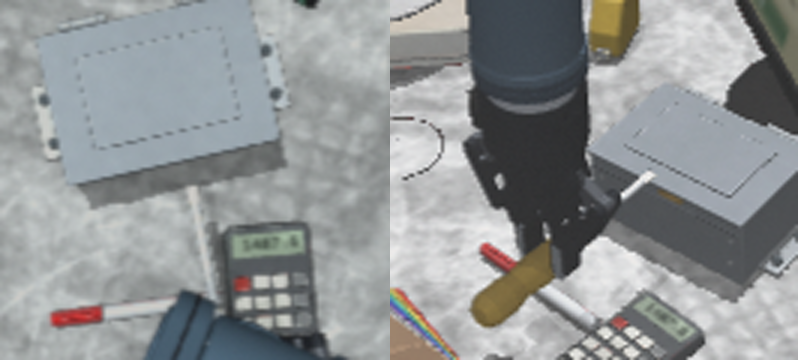

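The blade tip is at about (193,186) in the top part and (653,175) in the scene part, just short of the box front and above it.

```bash
python3 - <<'E'
from h import *
t=(193/3+250-.3,186/3+150-.3); s=(263/3+220-.3,175/3+130-.3)
p,e=cross(ray("top",*t),ray("scene",*s)); print("tip",p,e)
b=(213/3+250-.3,300/3+150-.3); q=onz("top",*b,.12)
a=np.radians(11);ex=np.array([np.cos(a),np.sin(a)]);ey=np.array([-ex[1],ex[0]]);c=np.array([.632,.0395])
ee=robot.sense()["ee_pos"]
for n,v in(("tip",p),("blade",q),("tcp",ee)): print(n,(v[:2]-c)@ex,(v[:2]-c)@ey,v[2])
d=(p-ee);print("len",np.linalg.norm(d[:2]),np.degrees(np.arctan2(d[1],d[0])), "pitch", d[2])
for z in(.1,.11,.12,.13):print(z,onz("top",*t,z),onz("scene",*s,z))
E
```

```text
tip [0.55301256 0.01813533 0.10626295] 0.0007546237114502131
tip -0.08161279178997205 -0.005900625300531887 0.10626294891914922
blade -0.16217585323525277 -0.0027062309140438723 0.12
tcp -0.20629557158455017 -0.0005327515205582403 0.12866374538831962
len 0.12479827581429553 8.534810293381048 pitch -0.022400796469170398
0.1 [0.55368183 0.01796678 0.1       ] [0.55717667 0.0235647  0.1       ]
0.11 [0.55308544 0.01786102 0.11      ] [0.55003987 0.01525075 0.11      ]
0.12 [0.55248905 0.01775526 0.12      ] [0.54290307 0.0069368  0.12      ]
0.13 [0.55189266 0.01764951 0.13      ] [ 0.53576626 -0.00137715  0.13      ]
```

Request:
jog_arm --pt "0 0.3 -2" --pt "0 0.6 -4.4" --pt "0 0.6 -4.4" --pt "0 0.6 -4.4" --yaw '[1,2,2,2]'

```text
t: 5.18
ee_pos: [0.4305, 0.0053, 0.0857]
tcp_rot: [0.994, 0.113, -0.0, 0.0]
ft_force: [-0.4, 0.3, -0.7]
width: 0.025
```

```bash
python3 - <<'E'
from h import *
s=robot.sense(); print(s["ee_pos"],s["ft_force"],s["t"])
T=robot.read_camera("top")[:,:,::-1];S=robot.read_camera("scene")[:,:,::-1]
cv2.imwrite("pics/top3.png",T);cv2.imwrite("pics/scene3.png",S)
a=cv2.resize(T[185:255,285:355],None,fx=5,fy=5,interpolation=2);b=cv2.resize(S[165:235,275:355],None,fx=5,fy=5,interpolation=2)
cv2.imwrite("pics/g3.png",np.hstack([a,b]));print(a.shape,b.shape)
E
```

```text
[0.43047899 0.00529971 0.08568025] [-0.3765104   0.31076815 -0.67786396] 5.175
(350, 350, 3) (350, 400, 3)
```

View pics/g3.png

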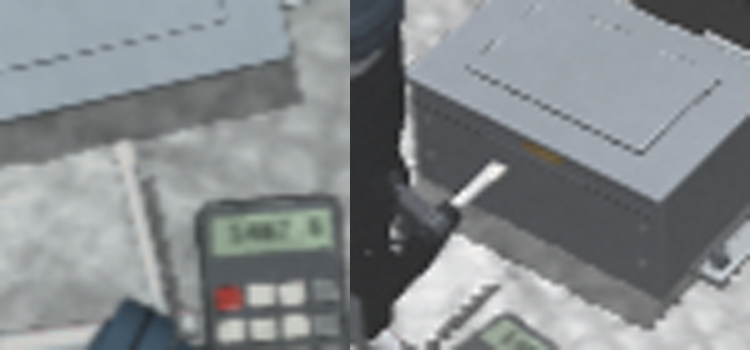

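The tip is at (122,143) in the top part and (503,167) in the scene part. An orange mark under the lid edge at (545,152) appears to be the slot.

```bash
python3 - <<'E'
from h import *
t=(122/5+285-.4,143/5+185-.4); s=(153/5+275-.4,167/5+165-.4)
p,e=cross(ray("top",*t),ray("scene",*s)); print("tip",p,e)
a=np.radians(11);ex=np.array([np.cos(a),np.sin(a)]);ey=np.array([-ex[1],ex[0]]);c=np.array([.632,.0395])
ee=robot.sense()["ee_pos"]
for n,v in(("tip",p),("tcp",ee)): print(n,(v[:2]-c)@ex,(v[:2]-c)@ey,v[2])
print(p-ee)
# orange mark on front plane
o,d=ray("scene",195/5+275-.4,152/5+165-.4); k=(-.055-(o[:2]-c)@ex)/(d[:2]@ex); q=o+k*d; print("orange",(q[:2]-c)@ey,q[2])
# expected front-lid pts in scene pic crop
for x,y,z in((-.06,.081,.07),(-.06,-.081,.07),(-.06,-.081,.074),(-.055,-.08,0),(-.055,.03,.054),(-.055,-.03,.054)):
    w=np.r_[c+x*ex+y*ey,z]; print((x,y,z),((proj("scene",w)-[275,165]+.4)*5+[350,0]).round(),((proj("top",w)-[285,185]+.4)*5).round())
E
```

```text
tip [0.55318767 0.02925366 0.06509127] 0.0012399930833249652
tip -0.07931941836896714 0.004980013902947934 0.06509126602880083
tcp -0.20391805121456064 0.004985178555055786 0.08596969974768998
[ 0.12231039  0.02376947 -0.02087843]
orange -0.0036463930809742823 0.061617251947256424
(-0.06, 0.081, 0.07) [407.  79.] [-54. 136.]
(-0.06, -0.081, 0.07) [666. 209.] [302.  57.]
(-0.06, -0.081, 0.074) [667. 203.] [303.  56.]
(-0.055, -0.08, 0) [668. 301.] [288.  62.]
(-0.055, 0.03, 0.054) [492. 136.] [ 58. 103.]
(-0.055, -0.03, 0.054) [587. 184.] [187.  74.]
```

Request:
jog_arm --pt "0 0 -0.35" --pt "1 0.2 -0.35" --pt "2.2 0.4 -0.35" --pt "3 0.6 -0.35" --pt "3 0.6 -0.35" --yaw '[0,0,0,0,0]'

```text
t: 5.9
ee_pos: [0.4614, 0.0119, 0.0818]
tcp_rot: [0.993, 0.114, 0.0, 0.0]
ft_force: [-0.8, 0.9, -1.0]
width: 0.0252
```

Request:
jog_arm --pt "0.6 0.1 0" --pt "1.2 0.2 0" --pt "1.8 0.3 0" --pt "2.4 0.4 0" --pt "2.4 0.4 0" --yaw '[0,0,0,0,0]'

```text
t: 6.52
ee_pos: [0.485, 0.0157, 0.0818]
tcp_rot: [0.994, 0.114, 0.0, 0.0]
ft_force: [0.2, 0.5, -1.0]
width: 0.0249
```

```bash
python3 - <<'E'
from h import *
s=robot.sense(); print(s["ee_pos"],s["ft_force"],s["wrist_torque"],s["t"])
a=np.radians(11);ex=np.array([np.cos(a),np.sin(a)]);ey=np.array([-ex[1],ex[0]]);c=np.array([.632,.0395])
v=s["ee_pos"];print("tip box",(v[:2]-c)@ex+.1246,(v[:2]-c)@ey,v[2]-.0209)
T=robot.read_camera("top")[:,:,::-1];S=robot.read_camera("scene")[:,:,::-1]
cv2.imwrite("pics/top4.png",T);cv2.imwrite("pics/scene4.png",S)
a=cv2.resize(T[175:255,275:355],None,fx=5,fy=5,interpolation=2);b=cv2.resize(S[155:235,275:355],None,fx=5,fy=5,interpolation=2)
cv2.imwrite("pics/g4.png",np.hstack([a,b]))
E
```

```text
[0.48497894 0.01574144 0.08181026] [ 0.24169431  0.49256181 -1.01122867] [ 0.02725937 -0.01620781 -0.00066643] 6.525
tip box -0.024253211429290364 0.004730895303614934 0.06091026105093533
```

View pics/g4.png

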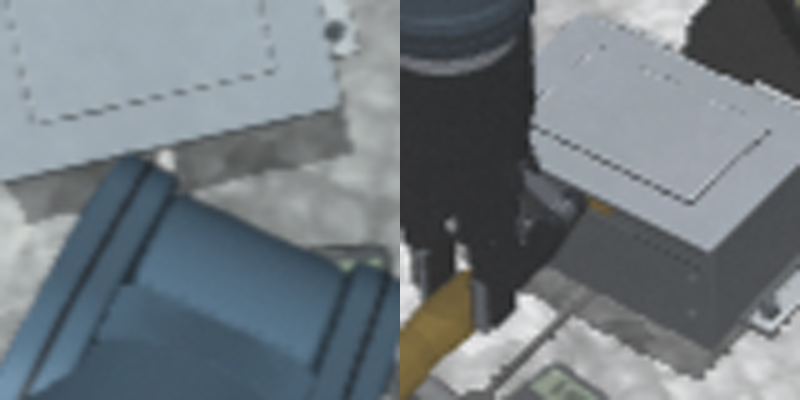

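The blade is inside the slot (white shank at (165,160) in the top part), with no contact force. Now lift gently.

Request:
jog_arm --pt "0 0 0.3" --pt "0 0 0.6" --pt "0 0 0.9" --pt "0 0 1.2" --pt "0 0 1.5" --yaw '[0,0,0,0,0]'

```text
t: 7.25
ee_pos: [0.4843, 0.0155, 0.0969]
tcp_rot: [0.994, 0.113, -0.0, 0.0]
ft_force: [0.8, -0.7, -4.0]
width: 0.0247
```

Request:
jog_arm --pt "0.1 0 0.4" --pt "0.2 0 0.8" --pt "0.3 0.1 1.2" --pt "0.4 0.1 1.6" --pt "0.5 0.1 2" --yaw '[0,0,0,0,0]'

```text
t: 7.88
ee_pos: [0.4895, 0.0169, 0.1171]
tcp_rot: [0.994, 0.114, 0.0, -0.0]
ft_force: [-0.6, 0.0, -2.6]
width: 0.0251
```

```bash
python3 - <<'E'
from h import *
s=robot.sense(); print(s["ee_pos"],s["ft_force"],s["wrist_torque"],s["t"])
a=np.radians(11);ex=np.array([np.cos(a),np.sin(a)]);ey=np.array([-ex[1],ex[0]]);c=np.array([.632,.0395])
v=s["ee_pos"];print("tip box",(v[:2]-c)@ex+.1246,(v[:2]-c)@ey,v[2]-.0209)
T=robot.read_camera("top")[:,:,::-1];S=robot.read_camera("scene")[:,:,::-1]
cv2.imwrite("pics/top5.png",T);cv2.imwrite("pics/scene5.png",S)
a=cv2.resize(T[130:250,250:360],None,fx=3.3,fy=3.3,interpolation=2);b=cv2.resize(S[125:245,270:380],None,fx=3.3,fy=3.3,interpolation=2)
cv2.imwrite("pics/g5.png",np.hstack([a,b]))
E
```

```text
[0.48953722 0.01686137 0.11710237] [-0.56105389  0.0074712  -2.63094464] [0.07845056 0.18295207 0.09653575] 7.875
tip box -0.019564995413615713 0.004960483837830303 0.0962023710602781
```

View pics/g5.png

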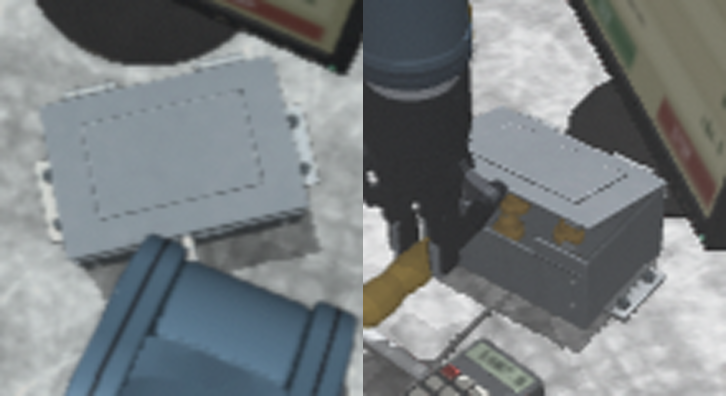

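The lid is off its catches and partly open: nozzles show at (515,212) and (570,235) in the scene part. Continue toward 45°.

Request:
jog_arm --pt "0.2 0 0.6" --pt "0.4 0.1 1.2" --pt "0.6 0.1 1.8" --pt "0.8 0.2 2.4" --pt "1 0.2 3" --yaw '[0,0,0,0,0]'

```text
t: 8.6
ee_pos: [0.4995, 0.0188, 0.1472]
tcp_rot: [0.994, 0.114, -0.0, -0.0]
ft_force: [-0.6, 0.9, -0.9]
width: 0.0247
```

Request:
jog_arm --pt "0 0 0.2" --pt "0 0 0.4" --pt "0 0 0.4" --pt "0 0 0.4" --yaw '[0,0,0,0]'

```text
t: 9.1
ee_pos: [0.4992, 0.0187, 0.1506]
tcp_rot: [0.994, 0.114, -0.0, -0.0]
ft_force: [-0.3, 0.0, -1.9]
width: 0.025
```

```bash
python3 - <<'E'
from h import *
s=robot.sense(); print(s["ee_pos"],s["ft_force"],s["wrist_torque"],s["t"])
a=np.radians(11);ex=np.array([np.cos(a),np.sin(a)]);ey=np.array([-ex[1],ex[0]]);c=np.array([.632,.0395])
v=s["ee_pos"];print("tip box",(v[:2]-c)@ex+.1246,(v[:2]-c)@ey,v[2]-.0209)
T=robot.read_camera("top")[:,:,::-1];S=robot.read_camera("scene")[:,:,::-1]
cv2.imwrite("pics/top6.png",T);cv2.imwrite("pics/scene6.png",S)
a=cv2.resize(T[130:230,255:355],None,fx=4,fy=4,interpolation=2);b=cv2.resize(S[110:210,280:380],None,fx=4,fy=4,interpolation=2)
cv2.imwrite("pics/g6.png",np.hstack([a,b]))
for th in(35,40,45,50):
  r=np.radians(th)
  for y in(.081,-.081):
    w=np.r_[c+(.055-.115*np.cos(r)-.004*-np.sin(r))*ex+y*ey,.07+.115*np.sin(r)+.004*np.cos(r)]
    print(th,y,((proj("top",w)-[255,130]+.4)*4).round(),((proj("scene",w)-[280,110]+.4)*4+[400,0]).round())
E
```

```text
[0.49915919 0.01865326 0.15064992] [-0.28007288  0.03902039 -1.92641248] [-0.02567645  0.18441196 -0.02459533] 9.1
tip box -0.009777898899138757 0.004883490989968299 0.12974991771848166
35 0.081 [ 52. 277.] [443. 181.]
35 -0.081 [361. 209.] [658. 281.]
40 0.081 [ 48. 263.] [449. 166.]
40 -0.081 [359. 195.] [664. 266.]
45 0.081 [ 43. 248.] [455. 151.]
45 -0.081 [357. 179.] [671. 250.]
50 0.081 [ 38. 232.] [463. 137.]
50 -0.081 [354. 162.] [679. 235.]
```

View pics/g6.png

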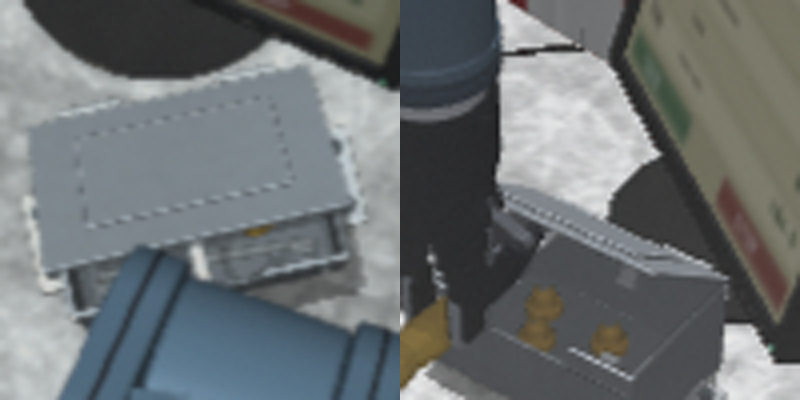

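The lid is at about 37°: its front corners are at (46,268) and (356,208) in the top part, between the 35° and 40° predictions. Raise 1.5 cm more.

Request:
jog_arm --pt "0 0 0.4" --pt "0 0 0.8" --pt "0 0 1.2" --pt "0 0 1.5" --pt "0 0 1.5" --yaw '[0,0,0,0,0]'

```text
t: 9.82
ee_pos: [0.4995, 0.0187, 0.1661]
tcp_rot: [0.994, 0.114, 0.0, -0.0]
ft_force: [-0.7, 0.1, -1.5]
width: 0.025
```

Request:
jog_arm --pt "0 0 0" --pt "0 0 0" --pt "0 0 0" --pt "0 0 0" --pt "0 0 0" --yaw '[0,0,0,0,0]'

```text
t: 10.45
ee_pos: [0.4994, 0.0186, 0.1658]
tcp_rot: [0.994, 0.114, -0.0, 0.0]
ft_force: [-0.8, -0.5, -1.4]
width: 0.0251
```

```bash
python3 - <<'E'
from h import *
s=robot.sense(); print(s["ee_pos"],s["ft_force"],s["wrist_torque"],s["t"])
T=robot.read_camera("top")[:,:,::-1];S=robot.read_camera("scene")[:,:,::-1]
cv2.imwrite("pics/top7.png",T);cv2.imwrite("pics/scene7.png",S)
a=cv2.resize(T[150:220,255:355],None,fx=4,fy=8,interpolation=2);b=cv2.resize(S[130:200,290:370],None,fx=5,fy=8,interpolation=2)
cv2.imwrite("pics/g7.png",np.hstack([a,b]))
a=np.radians(11);ex=np.array([np.cos(a),np.sin(a)]);ey=np.array([-ex[1],ex[0]]);c=np.array([.632,.0395])
for th in(40,45,50):
  r=np.radians(th)
  for h in (0,.004):
   for y in(.081,-.081):
    w=np.r_[c+(.055-.115*np.cos(r)+h*np.sin(r))*ex+y*ey,.07+.115*np.sin(r)+h*np.cos(r)]
    print(th,h,y,((proj("top",w)-[255,150]+.4)*[4,8]).round(),((proj("scene",w)-[290,130]+.4)*[5,8]+[400,0]).round())
E
```

```text
[0.49937999 0.01864364 0.16576395] [-0.80736736 -0.50871832 -1.39564897] [-0.04035395  0.19027685 -0.00924036] 10.45
40 0 0.081 [ 49. 377.] [408. 183.]
40 0 -0.081 [360. 241.] [677. 384.]
40 0.004 0.081 [ 48. 366.] [411. 172.]
40 0.004 -0.081 [359. 229.] [680. 371.]
45 0 0.081 [ 45. 348.] [416. 154.]
45 0 -0.081 [358. 211.] [686. 352.]
45 0.004 0.081 [ 43. 336.] [419. 142.]
45 0.004 -0.081 [357. 198.] [689. 340.]
50 0 0.081 [ 40. 317.] [425. 125.]
50 0 -0.081 [355. 178.] [695. 322.]
50 0.004 0.081 [ 38. 304.] [428. 113.]
50 0.004 -0.081 [354. 165.] [699. 310.]
```

View pics/g7.png

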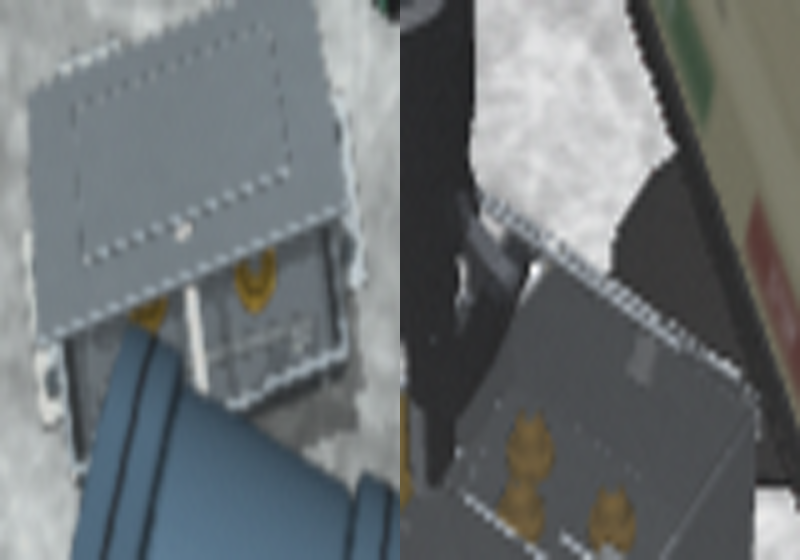

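The lid is near 43–46° and the nozzles are clear. A white spot at (182,230) on the lid in the top part needs checking: the blade tip should be underneath, and it is visible at about (540,265) in the scene part.

```bash
python3 - <<'E'
from h import *
a=np.radians(11);ex=np.array([np.cos(a),np.sin(a)]);ey=np.array([-ex[1],ex[0]]);c=np.array([.632,.0395])
B=lambda v:(np.r_[(v[:2]-c)@ex,(v[:2]-c)@ey,v[2]]*1e3).round(1)
ee=robot.sense()["ee_pos"]; tip=ee+[.1223,.0238,-.0209]
print("tip exp",B(tip),proj("top",tip),proj("scene",tip))
t=(182/4+255-.4,230/8+150-.4); s=((540-400)/5+290-.4,263/8+130-.4)
p,e=cross(ray("top",*t),ray("scene",*s)); print("spot x scene tip",B(p),e)
# blade lower in top: two pts, scene: two pts
T6=cv2.imread("pics/top6.png");T=cv2.imread("pics/top7.png");S=cv2.imread("pics/scene7.png")
g=lambda I:cv2.cvtColor(I,cv2.COLOR_BGR2GRAY)
print("top7 spot cols 294-308 rows 174-202");print(g(T)[174:202,294:308])
print("scene7 cols 308-324 rows 154-172");print(g(S)[154:172,306:324])
print("top6");print(g(T6)[174:200,294:308])
E
```

```text
tip exp [ -9.6   4.9 144.9] [300.96077204 177.48374441] [321.41228352 158.66511777]
spot x scene tip [-11.7  10.2 132.3] 0.007983944151019629
top7 spot cols 294-308 rows 174-202
[[124 124 124 124 124 124 124 124 124 124 124 124 127 130]
 [124 124 124 124 124 125 123 125 128 128 125 124 138 152]
 [125 124 125 126 130 130 125 130 147 149 141 119 108 114]
 [128 125 124 138 153 161 142 130 123 118 126 124 123 122]
 [148 139 118 109 123 154 172 181 170 123 124 125 125 125]
 [123 126 123 124 138 171 184 163 144 126 125 124 124 125]
 [122 124 125 125 128 131 134 130 126 125 124 123 123 123]
 [124 125 124 125 125 125 125 125 124 123 124 124 124 123]
 [123 125 124 125 124 125 124 126 124 125 129 131 130 127]
 [124 124 124 124 124 127 130 130 126 127 142 157 155 142]
 [124 126 130 129 127 135 150 156 149 129 121 111  98  86]
 [127 140 155 154 140 124 117 117 125 115  97  86  82  80]
 [127 118 109  95  86  81  95 145 195 182 132  89  83  83]
 [ 75  79  78  74  78  80  91 146 202 200 161 102  92  92]
 [ 65  73  74  76  79  79  89 143 198 203 171 106 106 107]
 [ 75  75  79  89  85  83  97 144 193
[... 2954 characters left out ...]
0 131 131 131 131 133 136 135 131 131 141 151 142]
 [130 131 133 135 133 130 135 147 150 137 113 111  98  88]
 [132 130 140 149 141 118 104 104 105 119 122 106  86  81]
 [133 106 106  98  86  80  82  86 113 150 155 129  95  91]
 [ 72  66  74  79  80  80  82  90 138 193 199 167 107 105]
 [ 51  43  57  74  80  85  85 100 141 193 205 182 121 109]
 [ 43  55  65  66  69  76  81  88 117 167 205 191 149 130]
 [ 52  68  73  73  71  70  68  71 101 156 204 198 164 118]
 [ 63  77  79  76  75  73  66  58  77 142 200 202 171 116]
 [ 75  82  83  81  79  74  63  52  76 139 192 205 181 121]
 [ 84  86  85  85  81  73  57  49  72 115 163 200 187 142]
 [ 89  89  88  88  82  67  51  47  63  85 121 162 162 144]]
```

The spot matches the rigidly expected tip position, so in the picture the tip sinks through the thin plate a few mm under load. The front edge in the top view gives about 45–46° and the scene view agrees. I'll hold to check for creep.

Request:
jog_arm --pt "0 0 0" --pt "0 0 0" --pt "0 0 0" --pt "0 0 0" --pt "0 0 0" --yaw '[0,0,0,0,0]'

```text
t: 11.18
ee_pos: [0.4994, 0.0187, 0.1658]
tcp_rot: [0.994, 0.114, -0.0, -0.0]
ft_force: [-0.4, -0.2, -1.8]
width: 0.0251
```

Request:
jog_arm --pt "0 0 0" --pt "0 0 0" --pt "0 0 0" --pt "0 0 0" --pt "0 0 0" --yaw '[0,0,0,0,0]'

```text
t: 11.8
ee_pos: [0.4994, 0.0186, 0.1658]
tcp_rot: [0.994, 0.114, -0.0, 0.0]
ft_force: [-0.8, -0.3, -1.6]
width: 0.0249
```

```bash
python3 - <<'E'
from h import *
a=np.radians(11);ex=np.array([np.cos(a),np.sin(a)]);ey=np.array([-ex[1],ex[0]]);c=np.array([.632,.0395])
T=robot.read_camera("top")[:,:,::-1];S=robot.read_camera("scene")[:,:,::-1];cv2.imwrite("pics/top8.png",T);cv2.imwrite("pics/scene8.png",S)
g=lambda I:cv2.cvtColor(np.ascontiguousarray(I),cv2.COLOR_BGR2GRAY)
for n,I in(("top",T),("scene",S)):
    J=cv2.imread(f"pics/{n}7.png"); print(n,"change since 7, box area max:",cv2.absdiff(g(I),g(J))[130:215,260:370].max())
G=g(T)
# bright front-face line of the lid, compared with prediction
for col in(318,324,330,336):
    out=[]
    for th in(40,45,50):
        r=np.radians(th);P=[proj("top",np.r_[c+(.055-.115*np.cos(r)+.002*np.sin(r))*ex+y*ey,.07+.115*np.sin(r)+.002*np.cos(r)]) for y in(.081,-.081)]
        out.append(P[0][1]+(P[1][1]-P[0][1])*(col-P[0][0])/(P[1][0]-P[0][0]))
    print(col,"pred 40/45/50",np.round(out,1),"obs rows 174-188",G[174:188,col])
# bystanders against first pictures
A=cv2.imread("pics/top0.png"); d=cv2.absdiff(g(T),g(A))
for n,(x0,y0,x1,y1) in dict(brush=(405,195,430,275),mouse=(188,172,228,220),pen_l=(264,245,300,262),calc=(322,222,360,280)).items(): print(n,(d[y0:y1,x0:x1]>40).mean().round(3))
s=robot.sense();print(s["ee_pos"],s["ft_force"],s["t"])
# composite last look
cv2.imwrite("pics/last.png",np.hstack([cv2.resize(T[130:290,180:380],None,fx=2,fy=2,interpolation=2),cv2.resize(S[110:270,240:440],None,fx=2,fy=2,interpolation=2)]))
E
```

```text
top change since 7, box area max: 12
scene change since 7, box area max: 33
318 pred 40/45/50 [184.8 180.8 176.6] obs rows 174-188 [126 126 126 125 127 131 151 115  86  83  83  87  73 102]
324 pred 40/45/50 [183.4 179.5 175.3] obs rows 174-188 [126 127 126 127 132 154  98  83  79  81  98 105 111 112]
330 pred 40/45/50 [182.1 178.2 173.9] obs rows 174-188 [127 125 127 133 130  84  82  85  95 111 111 111 111 112]
336 pred 40/45/50 [180.8 176.9 172.6] obs rows 174-188 [126 131 151 116  66  55  57  60  65  72  73  87  89  92]
brush 0.0
mouse 0.0
pen_l 0.781
calc 0.401
[0.49941249 0.01864713 0.16579191] [-0.22673333  0.0823277  -0.93915984] 11.9
```

View pics/last.png

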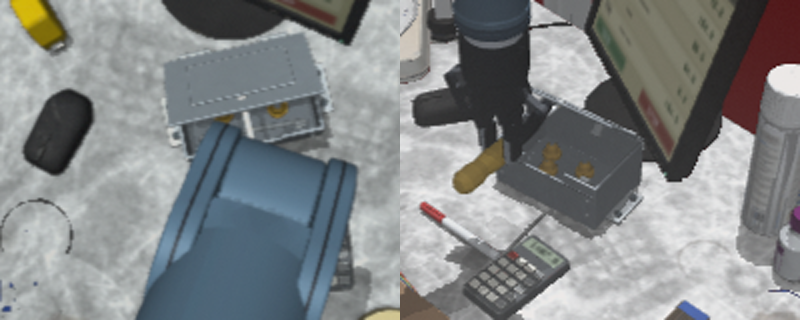

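The final view shows the lid held open with the nozzles visible. The pen and calculator are still where they lay; the arm hides them in the top view, but they are clear in the scene view. The lid edge is within 1 px of the 45° prediction and hasn't moved since the last look.

```bash
python3 -c "
from workcell import robot
print(robot.hand_in())"
```

```text
the job is handed in; nothing more can be done
None
```

I levered the lid off its catches with the screwdriver and handed the job in while holding it at about 45° from shut, at about 12 s of the 51 s allowed. The gripper held only the handle throughout, and the blade went in through the pry slot.

**Last checks**
- **Angle:** the lid's front edge in the top view gave about 45–46°, and the scene view agreed by eye. The calibration leaves this good to about 1–2°.
- **Stillness:** the lid, arm and grip did not move over the last 1.3 s. Wrist force readings stayed at 7 N or below.
- **Other things:** the brush and mouse show no change in the top view. The pen and calculator were hidden by the arm there, but look undisturbed by eye in the scene view.

**What disagreed:** the pictures show the blade tip sunk a few millimetres into the thin lid plate, with a white spot on top of the lid where the tip should be. The lid also rose less than the tip's height predicted. I put this down to soft contact in the simulation. I set the final angle from the lid itself, not from the blade.

**Not measured directly:** that the blade touches only the lid. By geometry it passes well above the front wall.

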